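Load the transfer magazine and lock its follower one hole on

ROBOT

A 6-joint arm with a two-finger parallel gripper is mounted at the origin on a cart in front of the work surface, level with it; the furniture and walls round the work are solid. World frame = base frame: x ahead of the robot, y to its left, z up, the work surface at z = 0. Lengths are in m, angles in degrees, forces in N, time in s.
With the tool pointing down it reaches from about 0.325 to 0.775 m from the base axis. Payload 5.5 kg.
Tool frame: the origin (TCP) lies at the centre of the arm's flange, where the gripper is bolted on; the fingertips stand 182 mm ahead of it and the grasp point (between the pads) lies 163 mm ahead of it; z points along the fingers, y is the line along which they close (so a half turn about z gives the same grasp; the last joint's range is limited). The gripper opens to 88 mm and grips with 3 to 60 N. Pads are 20 mm wide; open, the fingers measure 115 mm over their backs; the gripper's body (75 mm by 178 mm) begins 61 mm behind the grasp point.
Start: joints at [-66.962, 5.22, 70.514, -0, 104.267, -3.249], TCP at [0.266, -0.538, 0.405] pointing down, gripper open.
Joint ranges: [-164.24, 164.24], [-49.07, 125.15], [9.68, 141.18], [-86.29, 266.29], [3.28, 154.24], [-151.56, 151.56]. Speed limits (degrees/s): [147.25, 147.25, 172.46, 180, 180, 180].

INTERFACE

Orientations are given as [roll, pitch, yaw] about the fixed x, y, z axes, in that order (R = Rz(yaw) Ry(pitch) Rx(roll)).
In Python, from station import r gives the robot as it stands. The module is installed in compiled form; this text tells all that it offers. Calls block until the motion is done:
- r.reach(position, orientation): joint-space move of the TCP to a pose.
- r.servo_line(position, rotation=None, speed=0.15): straight line of the TCP; rotation=None keeps the orientation; speed is the mean speed in m/s.
- r.move_joints(angles): joint-space move.
- r.let_go() and r.grab(squeeze=None): open the fingers fully, or close them until they stop; squeeze is the grip in N (None keeps the last).
- r.wait(seconds).
- r.inverse_kinematics(position, orientation): joint angles nearest the present ones, or None.
- r.sense(): the state.
- r.snapshot(name): name is "side" or "top"; returns a dict with "frame" (420x560x3 uint8, red, green, blue), "fx", "fy", "cx", "cy" (pixels), "R" (3x3) and "t" (3): a world point X has camera coordinates R X + t. Camera axes: x right, y down, z forward; pixel columns grow to the right and rows downward; lengths in m; the calibration is good to about 2 mm. A picture is of the moment at which its call begins. There is no depth.
A pose or a line that the arm cannot do raises r.IKError and nothing moves.
- r.hand_in(): hands the job in; it is judged then, once.
The state is a dict: "clock": time; "joints": joint angles; "joint_vel": joint speeds; "joint_torque": joint torques, N m; "tcp_pos": TCP position; "orientation": TCP orientation; "contact_force": force on the tool from outside, world axes, zero at the start; "torque": the same for the moment, N m; "opening": finger opening in m; "gripper_force": force on a finger pad.
Only numpy, scipy, OpenCV 4.12 (cv2) and the standard library are available. Lean on these libraries where they do the work, as an engineer would, in place of code of your own. Each camera call takes 0.05 s, during which the arm holds its last target. There are 200 camera calls.

TASK

Load the transfer magazine: set the banded bundle of transfers down flat between the side guides on top of the perforated tube, in front of the follower and lengthwise along the tube (do not drop it), and let go of it. Then pull the lock plunger's knob up until its pin is out of the tube, slide the follower one hole towards the front stop so that it backs up the bundle, and let the pin go home in that hole. Finish while still gripping the knob, with the pin held fully down in its hole, and leave everything else on the table where it lies.

Things in the scene. Friction and masses are not known exactly. Their poses are not given: they have to be found in the camera images.
- magazine: the transfer magazine, fixed: a 30 mm square perforated tube, 293 mm long, top 44 mm above the table, on a 76 mm wide base plate 6 mm high. Origin on the table under seat, same axes (y along the tube to the front stop, x across). 44 mm apart, steel side guides stand at y = 34 to 58 and -34 to -58 mm, 71 mm high, lips flared; between them the sides are open for the fingers, down to the plate
- seat (a point): where the bundle's centre belongs: centre of a bundle on the tube against the front stop, 6 mm above the tube's top (z = 50 mm). Axes: y along the tube towards the stop, x across, z up. The stop's face is 61 mm away at +y and 28 mm higher than the tube. Holes every 40 mm in the tube's top, some of them under the bundle
- bundle_center (a point): centre of the bundle of printed transfers held by a rubber band: a flat rigid slab 41 mm wide (the solid core to be gripped is 36 mm), 121 mm long, 14 mm thick (core 1 to 12 mm above the underside), loose on the table. Axes: y along its length, x across, z up; the point lies 7 mm above its underside. Mass 0.04 to 0.085 kg
- knob (a point): centre of the round black knob of the lock plunger, 26 mm diameter, 25 mm tall, on top of the follower; 80 mm above the table with the pin home. The follower's top is at 50 mm, a 16 mm barrel under the knob at 62 mm. A pusher plate stands 26 to 32 mm ahead (+y) of the knob's axis, 63 mm high. Axes as seat: pull along z, slide along y; at the start 136 mm behind the seat (-y)
- plunger (a joint): lift of the lock plunger in m: 0 with the pin home in a hole, as at the start; 0.010 when the rounded tip of the 8 mm pin stands on the tube between holes; at most 0.016. A spring pushes it down, 5 N when home, about 10 N fully pulled. The pin has about 1.5 mm of play either way along the tube in a hole; below 0.006 of lift it locks the follower
- follower (a joint): travel in m of the follower, a 52 mm long steel sleeve that slides on the tube and carries knob and pusher plate: 0 at the hole where it starts, growing towards the front stop (+y of seat); the next hole is at 0.040. Sliding takes about 2 N. At 0.040 the pusher's face is 64 mm behind the seat point (4 mm of room for the bundle); at 0, 104 mm
- date_stamp: bystander: rubber stamp with turned wooden grip, 24x48x62 mm; origin at the underside
- size_roll: bystander: small white roll, 60 mm diameter, 19 mm high; origin at the underside
- heat_tape: bystander: flat tape roll, 68 mm diameter, 12 mm high; origin at the underside
- press_timer: bystander: white dwell timer with a round knob, 67x66x52 mm; origin at the underside
- calculator: bystander: pocket calculator, 112x70x15 mm; origin at the underside
- stapler: bystander: desk stapler, 36x150x56 mm; origin at the underside
- marker_1: bystander: felt marker lying down, 16x136x18 mm; origin at the underside
- marker_2: bystander: felt marker lying down, 16x136x18 mm; origin at the underside
Not all that is in view belongs to the job. Leave any orange or yellow look-alike of the part that bears bundle_center alone.

How it is judged (in metres and radians):
On the way, in this order (a step that is already met when the one before it is completed fails the run):
1. the bundle lies flat between the guides in front of the follower and is let go, the follower still locked in its first hole (x of bundle_center in the frame of seat between -0.008 and 0.008 m and y of bundle_center in the frame of seat between -0.047 and 0.006 m and z of bundle_center in the frame of seat between -0.004 and 0.004 m and angle between the y axis of bundle_center and the y axis of seat, either way round below 0.12 rad and angle between bundle_center's own z axis and vertical below 0.06 rad and contact force between the fingers and bundle below 0.1 N and value of joint follower below 0.006 m and value of joint plunger below 0.003 m and linear speed of bundle below 0.03 m/s), for 0.2 s.
2. the plunger is pulled until its pin is out of the hole (value of joint plunger above 0.0085 m and value of joint follower below 0.02 m).
At the end, for the whole second after the job is handed in: Follower at the next hole (36 to 44 mm), pin home (lift under 2.5 mm), fingers still on the knob (over 2 N); the bundle free of the fingers, flat between the guides, within 8 mm of its seat across and backwards and 6 mm forwards, in line with the tube within 0.12 rad (x of bundle_center in the frame of seat between -0.008 and 0.008 m and y of bundle_center in the frame of seat between -0.008 and 0.006 m and z of bundle_center in the frame of seat between -0.004 and 0.004 m and angle between the y axis of bundle_center and the y axis of seat, either way round below 0.12 rad and angle between bundle_center's own z axis and vertical below 0.06 rad and contact force between the fingers and bundle below 0.1 N and value of joint follower between 0.036 and 0.044 m and value of joint plunger below 0.0025 m and contact force between the fingers and plunger above 2 N and distance between the grasp point and knob below 0.03 m and velocity of joint follower below 0.01 m/s); the arm keeps its last pose, push and grip.
It fails at once if a bystander is moved by more than 30 mm (distance of any of date_stamp, size_roll, heat_tape, press_timer, calculator, stapler, marker_1, marker_2 from where it was at the start of the episode above 0.03 m).
It fails at once if the bundle is dropped (falls free at over 0.6 m/s) (contact force between the fingers and bundle below 0.1 N and linear speed of bundle above 0.6 m/s).
It also fails if it takes over 48 s, if anything falls off the work surface, if the arm or the gripper's body presses on something with over 40 N, if the wrist force passes 120 N, or if a joint passes its speed limit or range.

## Working session

There is one attempt and no reset: what is moved stays moved. The work goes in short steps, each a Python script; the robot and the scene stay as the last script left them, time stands still between calls to the robot, and variables do not carry over. Pictures are saved under pics/ and viewed, at most 10 in all, crops included, and the job is handed in when it is done.

```bash
mkdir -p pics; cat > h.py <<'E'
import numpy as np, cv2
from station import r
def snap(n,f):
    s=r.snapshot(n); cv2.imwrite(f,s["frame"][:,:,::-1]); np.savez(f[:-4]+'.npz',**s); return s
def pix(s,u,v,z):
    R=np.array(s["R"]);t=np.array(s["t"]);C=-R.T@t
    d=R.T@np.array([(u-s["cx"])/s["fx"],(v-s["cy"])/s["fy"],1]); return C+d*(z-C[2])/d[2]
def proj(s,X):
    c=np.array(s["R"])@np.array(X)+np.array(s["t"]); return c[0]/c[2]*s["fx"]+s["cx"],c[1]/c[2]*s["fy"]+s["cy"]
E
python3 - <<'E'
from h import *
for n in("top","side"):
    s=snap(n,f"pics/{n}0.png"); print(n,s["fx"],s["cx"],s["cy"],-np.array(s["R"]).T@s["t"])
    print(pix(s,280,210,0))
print(r.sense())
E
```

```text
top 397.6397250785446 283.18459615697157 212.50209994231668 [ 0.33822076 -0.01279154  1.18468413]
[0.58521719 0.00254919 0.        ]
side 470.1126046696651 281.6994096475925 210.80127716199874 [ 0.64254671 -1.31733132  0.96326379]
[0.5390936  0.11799049 0.        ]
{'clock': 0.1, 'joints': array([-6.69617903e+01,  5.25648603e+00,  7.05738902e+01, -3.21523786e-04,
        1.04268047e+02, -3.24609276e+00]), 'joint_vel': array([ 0.00554275, -0.00902176, -0.20555074, -0.06700369,  0.01786132,
        0.0520553 ]), 'joint_torque': array([ 1.62877557e-03, -4.47856307e+01, -4.07572031e+01,  6.99863210e-02,
        2.83606898e-02, -1.08348206e-04]), 'tcp_pos': array([ 0.26573293, -0.53799105,  0.40365456]), 'orientation': array([-1.79901717e+02, -5.26192990e-03,  2.62842190e+01]), 'contact_force': array([ 0.02866164, -0.01131936,  0.2415709 ]), 'torque': array([ 0.01482588,  0.04437366, -0.0217052 ]), 'gripper_force': 0.0, 'opening': 0.08796753418475148}
```

View pics/top0.png

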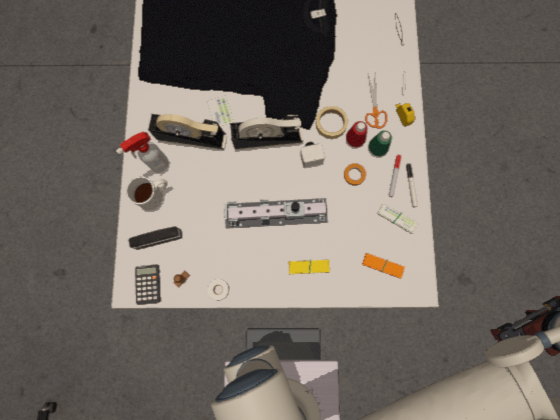

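View pics/side0.png

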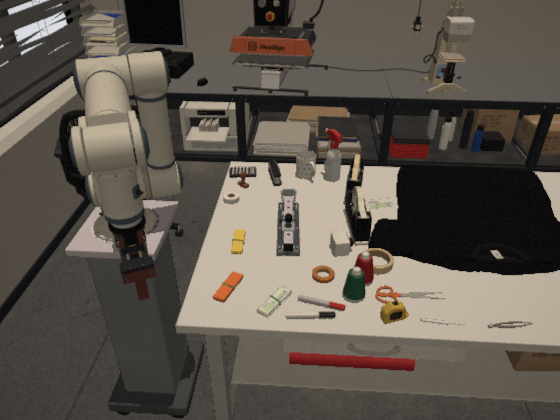

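The top view shows the magazine at about (275,213), with the knob at (295,208). Bundle candidates are white/green at (397,218), white/green at (220,110), yellow at (309,267) and orange at (383,265). The first fits the description. I'll check it and the magazine in an enlarged crop.

```bash
python3 - <<'E'
from h import *
a=cv2.imread('pics/top0.png')
c=lambda x,y,w,h,k:cv2.resize(a[y:y+h,x:x+w],None,fx=k,fy=k,interpolation=cv2.INTER_CUBIC)
A=c(215,190,120,48,6.5)[:,:780]; B=c(365,195,60,45,6.5); C=c(200,90,60,45,6.5)
cv2.imwrite('pics/crop1.png',np.vstack([A,np.hstack([B,C])[:, :780]])[:600])
b=cv2.imread('pics/side0.png')
c=lambda x,y,w,h,k:cv2.resize(b[y:y+h,x:x+w],None,fx=k,fy=k,interpolation=cv2.INTER_CUBIC)
cv2.imwrite('pics/crop2.png',np.hstack([c(265,178,50,84,7),c(250,275,60,84,7)]))
E
```

```text
(no output)
```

View pics/crop1.png

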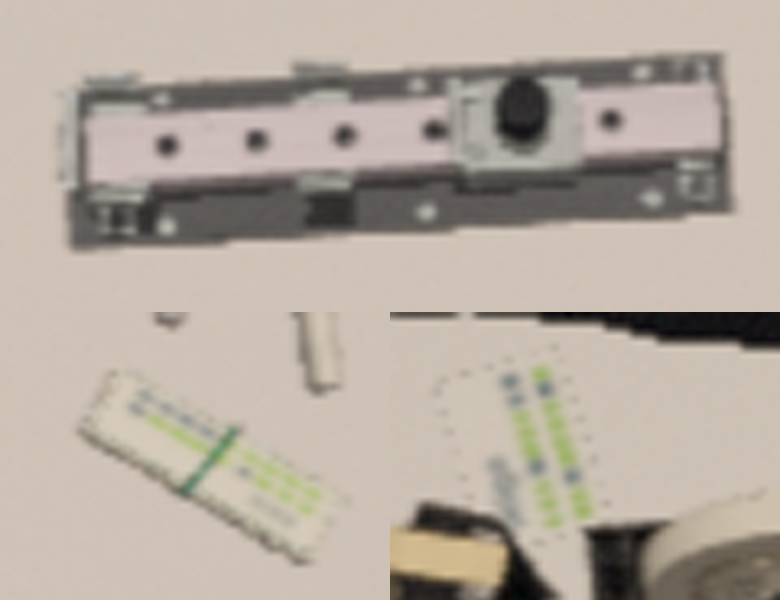

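View pics/crop2.png

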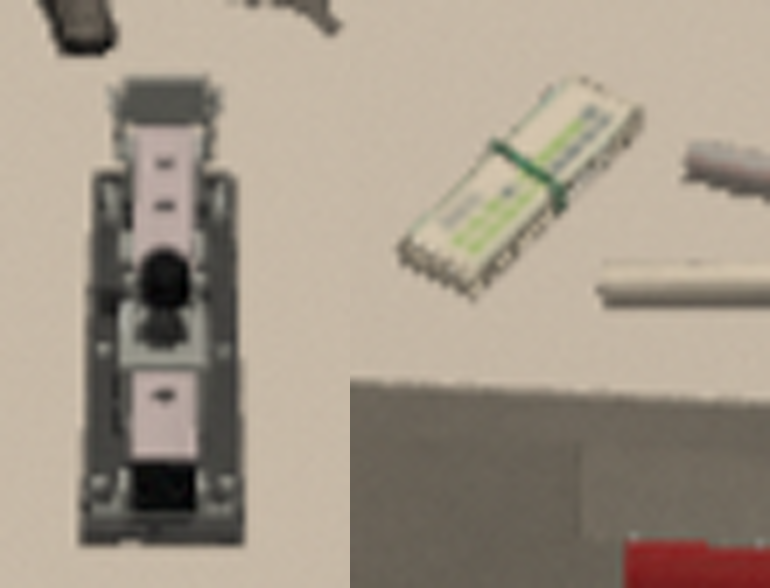

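Crops: the item at (397,218) is a thick white slab with a green band, so it is the bundle. The one at (220,110) is a single loose sheet, and yellow and orange are look-alikes. Tube holes (crop px) are at (168,146), (257,140), (345,135), (435,130) and (611,120).

```bash
python3 - <<'E'
from h import *
T=dict(np.load('pics/top0.npz')); S=dict(np.load('pics/side0.npz'))
f=lambda s,x,y,x0,y0,k,z:pix(s,x0+(x+.5)/k-.5,y0+(y+.5)/k-.5,z)
for s_,(P,x0,y0,k) in (("top",([(168,146,24),(257,140,-16),(345,135,-56),(435,130,-96),(611,120,-176)],215,190,6.5)),("side",([(165,163,24),(165,206,-16),(165,396,-176)],265,178,7))):
    s=T if s_=="top" else S
    X=np.array([f(s,a,b,x0,y0,k,.044)[:2] for a,b,_ in P]); y=np.array([p[2] for p in P])/1000
    A=np.c_[y,np.ones(len(y))]; c=np.linalg.lstsq(A,X,rcond=None)[0]
    print(s_,"dir",c[0],np.linalg.norm(c[0]),"yaw of y",np.degrees(np.arctan2(c[0][1],c[0][0])),"seat",c[1],"res mm",((A@c-X)*1000).round(1).tolist())
print("knob top",f(T,522,104,215,190,6.5,.0925),"side",f(S,165,270,265,178,7,.0925))
for p in [(115,370),(345,495),(310,562),(80,430),(210,461),(237,430),(183,492)]: print(p,f(T,p[0],p[1]-312,365,195,6.5,.014)[:2])
print("side")
for p in [(565,80),(640,108),(478,285),(400,243),(527,172)]: print(p,f(S,p[0]-350,p[1],250,275,7,.014)[:2])
E
```

```text
top dir [-0.05509634  0.99912361] 1.0006415888955567 yaw of y 93.15635989336599 seat [0.57196819 0.09387515] res mm [[0.2, -0.1], [-0.2, 0.1], [-0.1, -0.2], [-0.0, 0.4], [0.1, -0.1]]
side dir [-0.05740078  1.00434811] 1.0059870664950683 yaw of y 93.27102577079542 seat [0.5703587  0.08969486] res mm [[0.0, -0.1], [-0.0, 0.1], [0.0, -0.0]]
knob top [ 0.57845922 -0.04051832  0.0925    ] side [ 0.57813412 -0.05394699  0.0925    ]
(115, 370) [ 0.60101385 -0.30583   ]
(345, 495) [ 0.54179444 -0.4081443 ]
(310, 562) [ 0.51082525 -0.39002768]
(80, 430) [ 0.57271514 -0.28821816]
(210, 461) [ 0.55791822 -0.34724299]
(237, 430) [ 0.57241506 -0.36054448]
(183, 492) [ 0.54348948 -0.33400397]
side
(565, 80) [ 0.56996221 -0.30135661]
(640, 108) [ 0.60209356 -0.31592122]
(478, 285) [ 0.54441342 -0.41882223]
(400, 243) [ 0.51166605 -0.39874154]
(527, 172) [ 0.55845909 -0.35615026]
```

```bash
cat >> h.py <<'E'
def go(p,yaw,speed=.15,line=True,fix=0):
    """move TCP; 'fix' extra corrections of the steady error from sense()"""
    p=np.array(p,float); c=p.copy()
    (lambda:r.servo_line(c,[180,0,yaw],speed) if line else r.reach(c,[180,0,yaw]))()
    for _ in range(fix):
        r.wait(.15); e=p-r.sense()["tcp_pos"]; c=c+e; r.servo_line(c,[180,0,yaw],.05)
    s=r.sense(); print("t",round(s["clock"],2),"tcp",s["tcp_pos"].round(4),"err",((s["tcp_pos"]-p)*1000).round(1),"ori",s["orientation"].round(2),"F",s["contact_force"].round(1),"op",round(s["opening"],4),"gf",round(s["gripper_force"],1))
    return s
E
python3 - <<'E'
from h import *
B=[.557,-.350]; y=59.5
go(B+[.30],y,line=False,fix=1)
snap("top","pics/t1.png")
go(B+[.1845],y,.12,fix=1)
snap("side","pics/s1.png")
r.grab(15); r.wait(.2)
print(r.sense()["opening"],r.sense()["gripper_force"])
go(B+[.27],y,.12)
s=snap("side","pics/s2.png"); t=snap("top","pics/t2.png")
a=cv2.imread('pics/s2.png'); u,v=map(int,proj(s,B+[.09])); print(u,v)
b=cv2.imread('pics/t2.png'); u2,v2=map(int,proj(t,B+[.09])); print(u2,v2)
R=lambda i,u,v:cv2.resize(i[max(v-40,0):v+40,u-40:u+40],(395,395),interpolation=cv2.INTER_CUBIC)
cv2.imwrite('pics/c3.png',np.hstack([R(a,u,v),R(b,u2,v2)]))
E
```

```text
t 1.86 tcp [ 0.5575 -0.3491  0.2992] err [ 0.5  0.9 -0.8] ori [180.    -0.    59.46] F [-0.1  0.2 -0.1] op 0.0877 gf 0.0
t 3.42 tcp [ 0.5567 -0.3498  0.1834] err [-0.3  0.2 -1.1] ori [180.    0.   59.5] F [1.3 0.3 0.6] op 0.0878 gf 0.0
0.037217658917350405 14.945792108774185
t 5.38 tcp [ 0.5568 -0.3499  0.2688] err [-0.2  0.1 -1.2] ori [-1.799e+02 -1.000e-02  5.950e+01] F [ 0.4  0.  -1.3] op 0.0369 gf 14.9
274 277
405 212
```

View pics/c3.png

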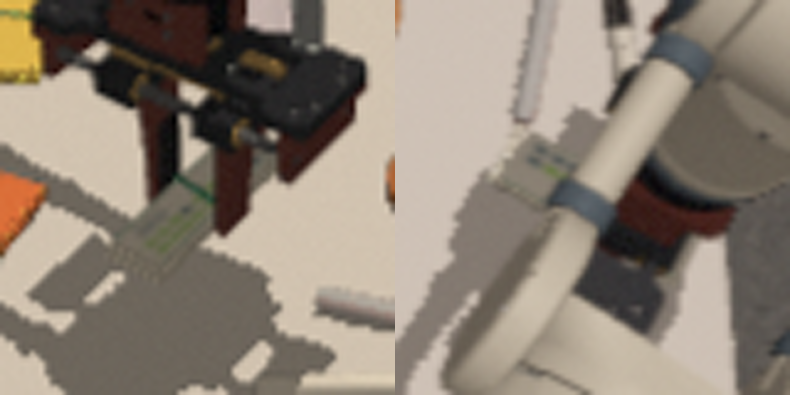

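Bundle gripped flat with the band between the pads (side crop about (190,185)). I'll carry it over the magazine and look again just above the guides.

```bash
python3 - <<'E'
from h import *
y=93.2
s=r.sense()["tcp_pos"]; go([s[0],s[1],.31],59.5,.2)
go([.5718,.0785,.31],y,.22,fix=1)
go([.5718,.0785,.262],y,.1,fix=1)
s=snap("side","pics/s3.png"); t=snap("top","pics/t3.png")
a=cv2.imread('pics/s3.png'); b=cv2.imread('pics/t3.png')
for z,im,q in((.05,a,s),(.05,b,t)): print([round(v,1) for v in proj(q,[.571,.0925,z])])
cv2.imwrite('pics/c4.png',np.hstack([cv2.resize(a[160:260,250:330],(440,550),interpolation=cv2.INTER_CUBIC),cv2.resize(b[170:250,220:270],(343,550),interpolation=cv2.INTER_CUBIC)]))
E
```

```text
t 5.83 tcp [ 0.557  -0.3499  0.3107] err [ 0.2 -0.1  0.7] ori [1.7987e+02 1.0000e-02 5.9500e+01] F [ 0.2 -0.3 -1.3] op 0.0369 gf 14.9
t 8.32 tcp [0.5717 0.079  0.31  ] err [-0.1  0.5  0. ] ori [180.    -0.    93.19] F [-0.7 -0.9 -0.7] op 0.0368 gf 14.9
t 9.36 tcp [0.5716 0.0784 0.2612] err [-0.2 -0.1 -0.8] ori [179.98   0.    93.2 ] F [-0.1 -1.4 -1.1] op 0.0369 gf 14.9
[np.float64(288.4), np.float64(202.7)]
[np.float64(248.9), np.float64(211.4)]
```

View pics/c4.png

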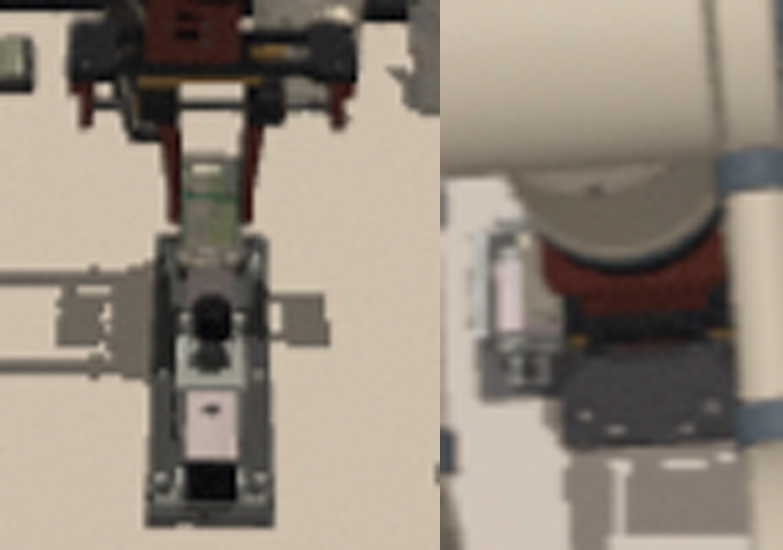

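The side crop shows the bundle (centre x≈210) in line with the tube and knob (≈211) and flat, with its front end about where expected. Next I lower it slowly and watch the force.

```bash
python3 - <<'E'
from h import *
t=dict(np.load('pics/t3.npz'))
for p in((522,235),(522,335)): print(pix(t,220+(p[0]-440)/6.86,170+p[1]/6.875,.092))
y=93.2
f0=r.sense()["contact_force"]
for z in (.252,.246,.241,.237,.234,.2315,.230,.229,.228):
    s=go([.5718,.0785,z],y,.05)
    if np.linalg.norm(s["contact_force"]-f0)>7: print("stop");break
r.wait(.2); s=r.sense(); print(s["tcp_pos"],s["contact_force"])
q=snap("side","pics/s4.png"); a=cv2.imread('pics/s4.png')
cv2.imwrite('pics/c5.png',cv2.resize(a[160:260,250:330],(480,600),interpolation=cv2.INTER_CUBIC))
E
```

```text
[0.58334647 0.13670216 0.092     ]
[0.54166831 0.13576645 0.092     ]
t 9.78 tcp [0.5716 0.0785 0.2511] err [-0.2 -0.  -0.9] ori [-179.91    0.     93.2 ] F [ 0.1  0.2 -0.7] op 0.0372 gf 14.9
t 10.05 tcp [0.5717 0.0785 0.2454] err [-0.1 -0.  -0.6] ori [-179.94    0.     93.2 ] F [ 0.5 -0.1 -1.3] op 0.0369 gf 14.9
t 10.3 tcp [0.5717 0.0785 0.2405] err [-0.1 -0.  -0.5] ori [-179.95    0.     93.2 ] F [ 0.6  0.1 -0.3] op 0.037 gf 14.9
t 10.55 tcp [0.5717 0.0785 0.2366] err [-0.1 -0.  -0.4] ori [-179.97    0.     93.2 ] F [-0.4 -0.2 -0.7] op 0.037 gf 14.9
t 10.8 tcp [0.5717 0.0785 0.2337] err [-0.1  0.  -0.3] ori [-179.97   -0.     93.2 ] F [-0.3  0.1 -0.9] op 0.0369 gf 14.9
t 11.05 tcp [0.5717 0.0785 0.2312] err [-0.1  0.  -0.3] ori [-179.97    0.     93.2 ] F [-0.2  0.3 -0.8] op 0.0365 gf 14.9
t 11.3 tcp [0.5718 0.0785 0.2299] err [-0.   0.  -0.1] ori [-179.99    0.     93.2 ] F [-0.3  0.5 -0.6] op 0.0368 gf 14.9
t 11.55 tcp [0.5718 0.0785 0.2289] err [-0.  -0.  -0.1] ori [-179.99   -0.     93.2 ] F [-0.3  0.7 -1.2] op 0.0368 gf 14.9
t 11.8 tcp [0.5718 0.0785 0.2279] err [-0.  -0.  -0.1] ori [-179.99    0.     93.2 ] F [-0.7  1.2 -0.8] op 0.0372 gf 14.9
[0.57181792 0.07849022 0.22802883] [-0.43133721 -1.18204042 -0.64857964]
```

View pics/c5.png

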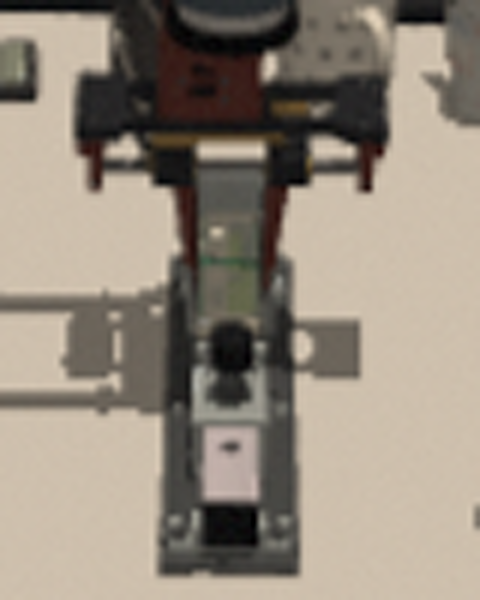

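The bundle has gone down between the guides, around (230,260) in the crop, with no contact force yet. I'll feel for the tube, release, and check.

```bash
python3 - <<'E'
from h import *
y=93.2
for z in (.2274,.2269,.2264,.2259,.2254):
    s=go([.5718,.0785,z],y,.02)
    if s["contact_force"][2]>2.5: print("touch");break
r.let_go(); r.wait(.4); print(r.sense()["opening"],r.sense()["contact_force"])
snap("side","pics/s5.png")
go([.5718,.0785,.32],y,.15)
snap("side","pics/s6.png")
a=cv2.imread('pics/s6.png')
# over the knob, arm out of the way as it comes
s=r.sense()
u=np.array([-.0557,.9984]); 
k=np.array([.571,.0925])-.136*u; print("knob",k)
go([k[0],k[1],.32],y,.2)
t=snap("top","pics/t6.png"); b=cv2.imread('pics/t6.png')
cv2.imwrite('pics/c6.png',np.hstack([cv2.resize(a[160:260,250:330],(440,550),interpolation=cv2.INTER_CUBIC),cv2.resize(b[170:250,210:260],(343,550),interpolation=cv2.INTER_CUBIC)]))
E
```

```text
t 12.3 tcp [0.5718 0.0785 0.2274] err [ 0. -0.  0.] ori [180.    0.   93.2] F [-0.3 -1.  -0.2] op 0.0365 gf 14.9
t 12.55 tcp [0.5718 0.0785 0.2274] err [-0.   0.   0.5] ori [179.99  -0.    93.2 ] F [-2.1 -0.5  3.2] op 0.0369 gf 14.9
touch
0.08809457277739892 [ 0.26515927  0.20872814 -0.29481933]
t 14.68 tcp [0.5716 0.0785 0.3189] err [-0.2 -0.  -1.1] ori [-179.91    0.     93.2 ] F [ 0.5 -0.2 -0.1] op 0.0879 gf 0.0
knob [ 0.5785752 -0.0432824]
t 15.49 tcp [ 0.5785 -0.0428  0.3196] err [-0.   0.5 -0.4] ori [-1.7996e+02 -5.0000e-02  9.3200e+01] F [-0.4 -0.  -1.1] op 0.0879 gf 0.0
```

View pics/c6.png

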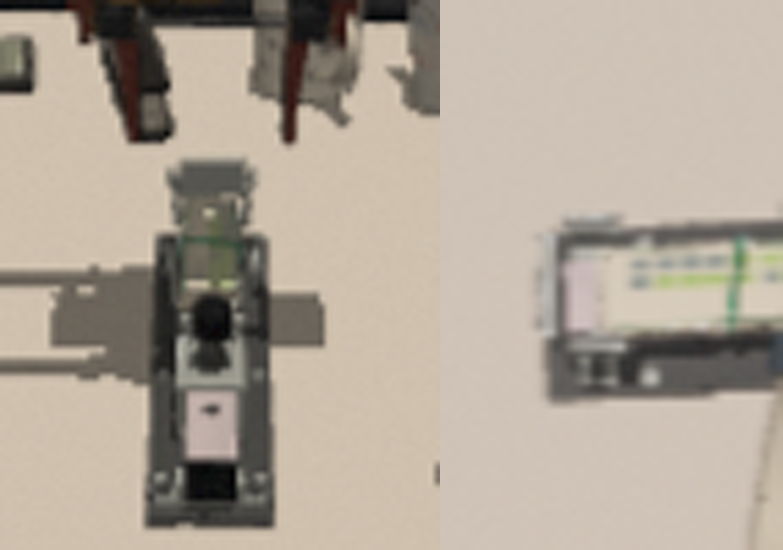

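The bundle lies flat between the guides and the arm is clear of it. Its front edge is at top-crop x≈600, a little way short of the stop. Next I grip the knob.

```bash
python3 - <<'E'
from h import *
y=93.2; k=[.5786,-.0433]
go(k+[.262],y,.12,fix=1)
go(k+[.243],y,.08,fix=1)
r.grab(45); r.wait(.3); s=r.sense(); print(s["opening"],s["gripper_force"],s["contact_force"],s["torque"],s["tcp_pos"])
z0=s["tcp_pos"][2]
for d in(.003,.006,.009,.012,.0135):
    go(k+[z0+d],y,.02)
r.wait(.2); print(r.sense()["contact_force"],z0)
snap("side","pics/s7.png")
E
```

```text
t 16.57 tcp [ 0.5783 -0.0434  0.2609] err [-0.3 -0.1 -1.1] ori [179.97   0.    93.19] F [-0.6 -0.   0.5] op 0.0876 gf 0.0
t 17.34 tcp [ 0.5786 -0.0433  0.2431] err [-0.  -0.   0.1] ori [1.7997e+02 1.0000e-02 9.3200e+01] F [-1.1  0.9 -0.3] op 0.0879 gf 0.0
0.024696015885788514 44.99929300742224 [ 5.38053896e+00  1.60402750e-03 -2.21680778e+00] [-0.00790585 -0.89808308 -0.01775278] [ 0.57889956 -0.04330579  0.24292188]
t 18.95 tcp [ 0.579  -0.0433  0.2452] err [ 0.4  0.  -0.8] ori [179.95  -0.    93.2 ] F [ 7.8  0.1 -5.9] op 0.0244 gf 45.0
t 19.25 tcp [ 0.579  -0.0433  0.2479] err [ 0.4  0.  -1. ] ori [ 1.7996e+02 -1.0000e-02  9.3200e+01] F [ 7.3 -0.8 -7.6] op 0.0249 gf 45.0
t 19.55 tcp [ 0.5789 -0.0433  0.2507] err [ 0.3  0.  -1.2] ori [ 1.7997e+02 -1.0000e-02  9.3200e+01] F [ 7.4  0.1 -8.1] op 0.0247 gf 45.0
t 19.85 tcp [ 0.579  -0.0433  0.2535] err [ 0.4  0.  -1.4] ori [ 1.7998e+02 -1.0000e-02  9.3200e+01] F [ 8.5  0.4 -8.8] op 0.0251 gf 45.0
t 20.1 tcp [ 0.579  -0.0433  0.2548] err [ 0.4  0.  -1.6] ori [ 1.7998e+02 -1.0000e-02  9.3200e+01] F [ 8.5 -0.9 -8.6] op 0.0247 gf 45.0
[ 8.61660853 -0.71257268 -9.64134551] 0.2429218777456099
```

```bash
python3 - <<'E'
from h import *
y=93.2
for x in(.5792,.5797):
    go([x,-.0433,.2579],y,.02); r.wait(.15); print(r.sense()["contact_force"])
a=cv2.imread('pics/s7.png')
cv2.imwrite('pics/c7.png',cv2.resize(a[165:255,240:330],(590,590),interpolation=cv2.INTER_CUBIC))
E
```

```text
t 20.6 tcp [ 0.5793 -0.0433  0.2559] err [ 0.1 -0.  -2. ] ori [-1.7993e+02 -2.0000e-02  9.3200e+01] F [ 7.2  0.2 -8.6] op 0.0247 gf 45.0
[ 7.33990698 -0.03731734 -8.98530871]
t 21.0 tcp [ 0.5796 -0.0433  0.2558] err [-0.1  0.  -2.1] ori [-1.7987e+02 -2.0000e-02  9.3200e+01] F [ 5.5 -0.3 -9.6] op 0.0243 gf 45.0
[ 5.25869656 -0.74443529 -8.72156576]
```

View pics/c7.png

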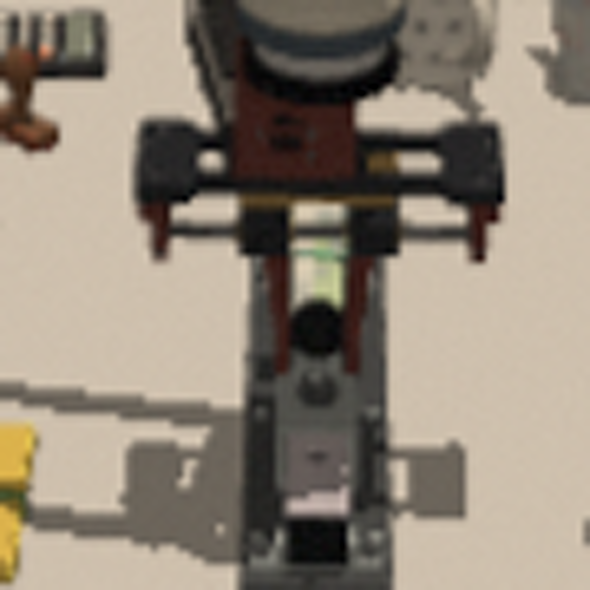

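The knob sits squarely between the pads at about (318,328) and is raised off the follower. Now I slide.

```bash
python3 - <<'E'
from h import *
y=93.2; u=np.array([-.0557,.9984]); k=np.array([.5806,-.0433])
for d in(.01,.02,.03,.036,.0402):
    p=k+d*u; s=go([*p,.2576],y,.03)
    if abs(s["contact_force"][1])>15: print("stop");break
r.wait(.2); s=r.sense(); print(s["contact_force"],s["tcp_pos"])
E
```

```text
t 21.63 tcp [ 0.5795 -0.033   0.2564] err [-0.6  0.3 -1.2] ori [-1.7981e+02 -5.0000e-02  9.3220e+01] F [ -0.1   0.1 -10. ] op 0.0249 gf 45.0
t 22.12 tcp [ 0.579  -0.0228  0.2571] err [-0.5  0.5 -0.5] ori [-1.7986e+02 -5.0000e-02  9.3240e+01] F [-5.  -0.3 -8.8] op 0.0249 gf 45.0
t 22.6 tcp [ 0.5784 -0.0131  0.2571] err [-0.5  0.3 -0.5] ori [-1.7986e+02 -3.0000e-02  9.3220e+01] F [-5.  -1.2 -9.6] op 0.0247 gf 45.0
t 22.95 tcp [ 0.5781 -0.0071  0.2571] err [-0.5  0.2 -0.5] ori [-1.7986e+02 -2.0000e-02  9.3220e+01] F [-5.9 -0.8 -9.5] op 0.0241 gf 45.0
t 23.24 tcp [ 0.5779 -0.003   0.2571] err [-0.5  0.1 -0.5] ori [-1.7987e+02 -1.0000e-02  9.3210e+01] F [-4.4 -1.6 -9.5] op 0.0246 gf 45.0
[ -5.67865559  -1.57592704 -10.04276848] [ 0.5778846  -0.00303293  0.25712711]
```

```bash
python3 - <<'E'
from h import *
y=93.2; p=[.5777,-.0031]
for z in(.2545,.252,.250,.248,.246,.244,.243,.2425):
    s=go([*p,z],y,.02)
    if s["contact_force"][2]>6: print("stop");break
r.wait(.3); s=r.sense(); print(s["contact_force"],s["tcp_pos"],s["gripper_force"])
snap("side","pics/s8.png")
a=cv2.imread('pics/s8.png')
cv2.imwrite('pics/c8.png',cv2.resize(a[165:255,240:330],(590,590),interpolation=cv2.INTER_CUBIC))
E
```

```text
t 23.75 tcp [ 0.5776 -0.003   0.2544] err [-0.1  0.1 -0.1] ori [-1.7996e+02 -1.0000e-02  9.3210e+01] F [-4.1 -0.9 -9.1] op 0.0249 gf 45.0
t 24.02 tcp [ 0.5776 -0.003   0.2521] err [-0.1  0.1  0.1] ori [-1.7996e+02 -1.0000e-02  9.3210e+01] F [-4.9 -1.5 -8.2] op 0.0247 gf 45.0
t 24.27 tcp [ 0.5776 -0.003   0.2502] err [-0.1  0.1  0.2] ori [-1.7997e+02 -1.0000e-02  9.3200e+01] F [-5.1 -0.9 -7.5] op 0.0249 gf 45.0
t 24.52 tcp [ 0.5776 -0.003   0.2483] err [-0.1  0.1  0.3] ori [-1.7997e+02 -1.0000e-02  9.3200e+01] F [-6.9 -0.6 -7.3] op 0.0246 gf 45.0
t 24.77 tcp [ 0.5776 -0.003   0.2464] err [-0.1  0.1  0.4] ori [-1.7998e+02 -1.0000e-02  9.3210e+01] F [-6.5 -1.  -6.4] op 0.0247 gf 45.0
t 25.02 tcp [ 0.5776 -0.0031  0.2446] err [-0.1  0.   0.6] ori [-1.7998e+02 -1.0000e-02  9.3200e+01] F [-6.4 -0.8 -5.9] op 0.0249 gf 45.0
t 25.27 tcp [ 0.5776 -0.003   0.2437] err [-0.1  0.1  0.7] ori [-1.7998e+02 -1.0000e-02  9.3200e+01] F [-5.9 -0.4 -6.4] op 0.0246 gf 45.0
t 25.52 tcp [ 0.5776 -0.0031  0.2433] err [-0.1  0.   0.8] ori [-1.7999e+02 -1.0000e-02  9.3200e+01] F [-7.1 -1.3 -6.1] op 0.0244 gf 45.0
[-6.70249795 -0.83799272 -5.49095559] [ 0.57755275 -0.00300883  0.2433257 ] 44.99884749529883
```

The pin went into the hole: the spring force fell smoothly to about 5 N at the home height. I'll press down until the contact force reverses, then look.

```bash
python3 - <<'E'
from h import *
y=93.2; p=[.5774,-.0031]
for z in np.arange(.2419,.2385,-.0006):
    s=go([*p,z],y,.02)
    if s["contact_force"][2]>3: print("home");break
r.wait(.3); s=r.sense(); print(s["contact_force"],s["tcp_pos"],s["gripper_force"])
snap("side","pics/s9.png")
a=cv2.imread('pics/s9.png')
cv2.imwrite('pics/c9.png',cv2.resize(a[165:255,240:330],(590,590),interpolation=cv2.INTER_CUBIC))
E
```

```text
t 26.12 tcp [ 0.5774 -0.003   0.2429] err [-0.   0.1  1. ] ori [179.97  -0.    93.21] F [-6.8 -0.8 -4.7] op 0.0246 gf 45.0
t 26.38 tcp [ 0.5774 -0.003   0.2429] err [-0.   0.1  1.6] ori [179.95   0.    93.21] F [-6.  -1.1 -3. ] op 0.0244 gf 45.0
t 26.62 tcp [ 0.5774 -0.003   0.2429] err [-0.   0.1  2.2] ori [179.93   0.    93.2 ] F [-8.1 -1.1 -0.1] op 0.0249 gf 45.0
t 26.88 tcp [ 0.5774 -0.003   0.2429] err [-0.   0.1  2.8] ori [179.91   0.    93.21] F [-8.9 -1.9  1.3] op 0.0247 gf 45.0
t 27.12 tcp [ 0.5774 -0.003   0.2428] err [-0.   0.1  3.3] ori [1.7989e+02 1.0000e-02 9.3210e+01] F [-11.   -0.6   4.1] op 0.0245 gf 45.0
home
[-9.80488151 -0.54166401  4.22057387] [ 0.57734555 -0.00301742  0.2428455 ] 45.00178754213266
```

View pics/c9.png

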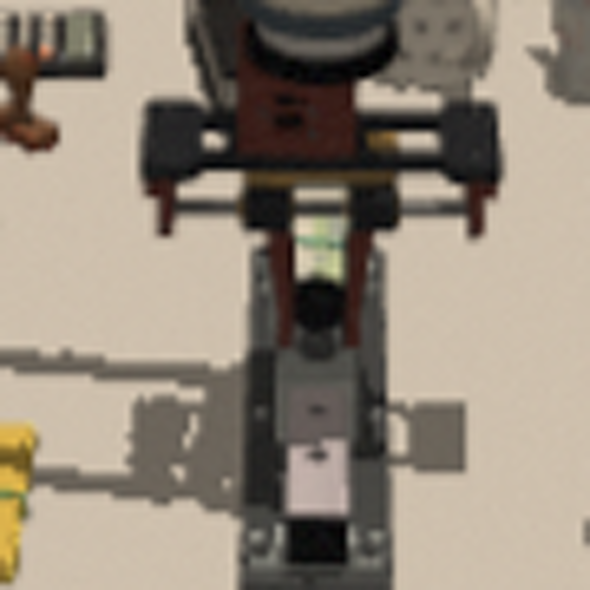

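The follower is one hole further on: a second hole is now visible behind it at about (318,455). The knob is down at its home height and the bundle is still in line with the tube.

```bash
python3 -c "
from h import *
print(r.hand_in())"
```

```text
the job is handed in; nothing more can be done
None
```

The job is handed in: the bundle is set down flat between the guides, the follower is one hole forward, and the pin is held home with the knob still gripped; the hand-in call returned no verdict.

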